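# Turn the blue can's code sticker to the stockroom scanner

## Robot

A 6-joint arm with a two-finger parallel gripper is mounted at the origin on the work surface. World frame = base frame: x ahead of the robot, y to its left, z up, the work surface at z = 0. Lengths are in m, angles in rad, forces in N, time in s.
With the tool pointing down it reaches from about 0.4 to 0.825 m from the base axis. Payload 7 kg.
Tool frame: the origin (TCP) lies midway between the tips of the shut fingers; the grasp point (between the pads) lies ctrl.grip_point_offset behind it (ctrl.grip_point_offset is the distance from the TCP to the grasp point, in m); z points along the fingers, x is the direction in which the jaws open and shut, and the axes are right-handed (so a half turn about z gives the same grasp; the last joint's range is limited). The gripper opens to 85 mm and grips with 20 to 120 N. Pads are 22 mm wide; open, the fingers measure 114 mm over their backs; the gripper's body (76 mm by 85 mm) begins 54 mm behind the grasp point. The pads swing forward as they close: fully open they stand 13 mm farther back than shut.
Start: joints at [1.617, 0.359, 0.012, 0, -1.224, -0.288], TCP at [0.162, 0.655, 0.231] pointing down, gripper open.
Joint ranges: [-3.07, 3.07], [-1.43, 2.12], [-1.02, 1.25], [-3.03, 1.67], [-3.05, -0], [-3.03, 3.03]. Speed limits (rad/s): [2.39, 2.39, 3.01, 3.14, 3.14, 3.14].

## Interface

Orientations are given as a rotation vector (axis times angle).
In Python, from station import ctrl gives the robot as it stands. The module is installed in compiled form; this text tells all that it offers.
- The arm moves only by the tool send_rows, never from a script. Its argument "plan" is a list of rows, each a list of 7 numbers: the shift along the world's x, y, z in mm, then the turn, a rotation vector about the world's x, y, z in degrees, then the closure in counts, from 0 (fully open) to 255 (shut). In form: [[x, y, z, rx, ry, rz, gripper], ...]. A call has 1 to 10 rows; each row is the pose to reach, as a shift and turn from the pose measured when the call began; what a row does not reach only later rows make up. A row lasts 1/10 s, in which the tool goes at most 50 mm and 8.59 degrees, less where a joint would pass 70% of its speed; a pose out of reach is approached as far as the arm can. A call with a gripper value outside its range is refused whole. The fingers move at their own pace and stop on an object; "squeeze" is the grip in N (left out, the last holds). Time passes only in rows, so rows that repeat a pose let the fingers close. It gives the time, the measured TCP pose, the force and the opening at its end, in the units of the state.
- ctrl.read_state(): the state, without advancing time (a new reading comes with each control period).
- ctrl.grab_frame(name): name is "side" or "top"; returns a dict with "image" (480x640x3 uint8, blue, green, red), "fx", "fy", "cx", "cy" (pixels), "k1" (the pictures are not rectified: a ray, as slopes to the right and down, at radius r is drawn at 1 + k1 r^2 times it, then the intrinsics apply), "extrinsics" (4x4, takes a point from world to camera coordinates). Camera axes: x right, y down, z forward; pixel columns grow to the right and rows downward; lengths in m; the calibration is good to about 2 mm. A picture is of the moment at which its call begins. There is no depth.
- ctrl.close_job(): hands the job in, once; it reports no verdict.
The state is a dict: "t": time; "joint_positions": joint angles; "joint_velocities": joint speeds; "tau": joint torques, N m; "eef_pos": TCP position; "tcp_rot": TCP orientation; "wrist_force": force on the tool from outside, world axes, zero at the start; "moment": the same for the moment, N m; "opening": finger opening in m.
Only numpy, scipy, OpenCV 4.12 (cv2) and the standard library are available. Lean on these libraries where they do the work, as an engineer would, in place of code of your own. Each camera call takes 0.05 s, during which the arm holds its last target. There are 200 camera calls.

## Task

Check in the blue can: stand it upright, wholly on the scanner's round grey pad, turned so that its yellow code sticker squarely faces the scanner's red window. Do not tip the can over, and leave the green can standing where it is.

Things in the scene. Friction and masses are not known exactly. Their poses are not given: they have to be found in the camera images.
- blue_can_center (a point): Centre (on the axis, half-way up) of the blue-labelled food can: a steel can 56 mm in diameter and 100 mm tall, about 0.3 kg, standing upright on the work surface. A yellow sticker 16 mm wide runs from the middle of the lid outwards to the rim and down the side; this point's x axis points horizontally from the can's axis towards the sticker's side, z up along the can.
- blue_can_mark (a point): The marked side of the blue can: point on its wall below the yellow sticker's fold over the rim, half-way up, 28 mm from the can's axis along the can's x axis. Same axes as the can's centre.
- scan_pad (a point): Centre of the top of the scanner's round grey pad with a white rim (92 mm in diameter over the rim, 5 mm above the work surface, on a fixed black base plate 110 mm wide). x axis: horizontal, from the pad's centre towards the scanner's red window; z up. The scanner is a fixed grey block 80 mm deep, 92 mm wide and 110 mm tall (above the work surface); its window side stands 77 mm from the pad's centre, square to the x axis.
- green_can_center (a point): Centre (half-way up) of the green-labelled can: same size, shape and yellow sticker as the blue one. To be left alone. The two cans swap places from start to start and stand at least 115 mm apart between axes; other goods stand further back and to the sides, none within the cans' and the pad's working space taller than 120 mm.

How it is judged:
By the outcome, as a careful person would: the job done as asked, in the order asked, and still so for the second after the job is handed in, with the robot touching nothing.
It also fails if it takes over 35 s, if anything falls off the work surface, if the arm or the gripper's body presses on something with over 40 N, if the wrist force passes 120 N, or if a joint passes its speed limit or range.

## Working session

There is one attempt and no reset: what is moved stays moved. The work goes in short steps, Python scripts to look and compute and a tool call to move; the robot and the scene stay as the last step left them, time stands still between calls to the robot, and variables do not carry over. Pictures are saved under pics/ and viewed, about 8 in all and at most 12, crops included, and the job is handed in when it is done.

Besides the shell and the picture viewer there is one more tool, called after "Call:" as name(argument=value, ...), one argument or row to a line, values as JSON. send_rows: Moves the arm, as the interface text tells. Its arguments: {"type":"object","properties":{"plan":{"type":"array"},"squeeze":{"type":"number"}},"required":["plan"]}

```bash
mkdir -p pics; cat > h.py <<'E'
import cv2, numpy as np
from station import ctrl
def grab(n,f=None):
    d=ctrl.grab_frame(n)
    if f: cv2.imwrite('pics/'+f,d['image'])
    return d
def KD(d):
    return np.array([[d['fx'],0,d['cx']],[0,d['fy'],d['cy']],[0,0,1.]]),np.array([d['k1'],0,0,0.])
def unproj(d,uv,z):
    K,D=KD(d);E=np.array(d['extrinsics']);R=E[:3,:3];t=E[:3,3]
    p=cv2.undistortPointsIter(np.float64(uv).reshape(-1,1,2),K,D,None,None,(3,50,1e-9)).reshape(-1,2)
    r=np.c_[p,np.ones(len(p))]@R; c=-R.T@t
    return c+r*((z-c[2])/r[:,2])[:,None]
def proj(d,P):
    K,D=KD(d);E=np.array(d['extrinsics'])
    return cv2.projectPoints(np.float64(P).reshape(-1,1,3),cv2.Rodrigues(E[:3,:3])[0],E[:3,3],K,D)[0].reshape(-1,2)
E
python3 - <<'E'
from h import *
for n in('top','side'):
    d=grab(n,n+'1.png');E=np.array(d['extrinsics']);print(n,d['fx'],d['k1'],-E[:3,:3].T@E[:3,3],E[:3,:3].round(2).tolist())
print(ctrl.read_state(),ctrl.grip_point_offset)
E
```

```text
top 470.5532828806519 -0.022977460031465807 [ 0.46439671 -0.00510715  0.70892311] [[0.02, -1.0, 0.0], [-0.99, -0.02, -0.12], [0.12, 0.0, -0.99]]
side 502.1374527765568 -0.002936250909319886 [ 0.29163561 -0.48317779  0.48037324] [[0.86, -0.51, -0.01], [-0.32, -0.52, -0.79], [0.4, 0.68, -0.62]]
{'t': 0.1, 'joint_positions': array([ 1.61710657e+00,  3.59314180e-01,  1.11818231e-02, -3.26880342e-04,
       -1.22408543e+00, -2.88122935e-01]), 'joint_velocities': array([ 0.00110026, -0.00188483,  0.00131264,  0.00252277,  0.00067882,
       -0.00024959]), 'tau': array([-1.67132464e-03, -5.84763300e+01,  2.94105828e+01,  6.95448384e+00,
       -3.19768667e-03,  1.25710761e-05]), 'eef_pos': array([0.16153791, 0.65495969, 0.2304684 ]), 'tcp_rot': array([ 1.93649160e+00, -2.47241856e+00,  1.53928342e-03]), 'wrist_force': array([ 0.11714143, -0.49295113, -1.21841294]), 'moment': array([ 0.04828037, -0.0818233 ,  0.03490803]), 'opening': 0.08558689309449802} 0.0187
```

View pics/top1.png

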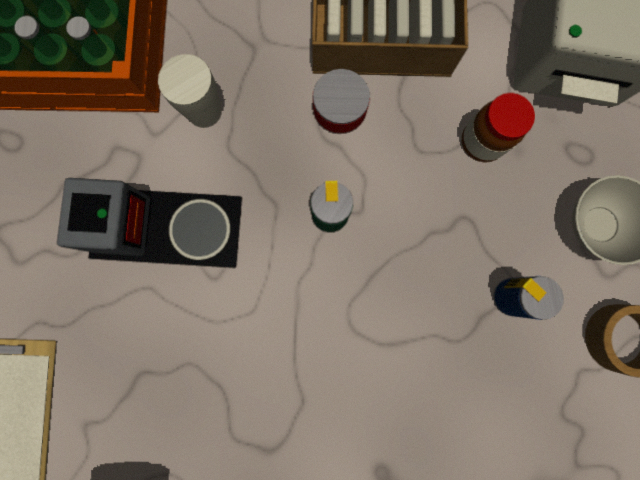

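View pics/side1.png

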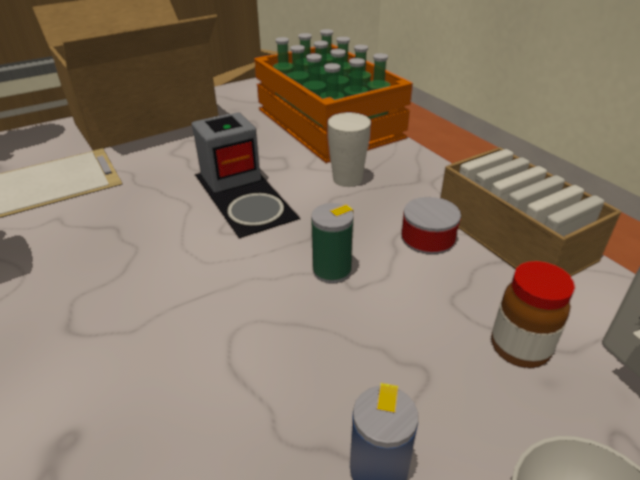

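The top view shows the blue can's lid near (541,298) with its sticker pointing up-left, the green can near (332,202), the pad near (199,229) and the red window near (135,220). I'll rectify these patches metrically.

```bash
cat >> h.py <<'E'
def rect(d,c,z,half=.06,n=240):
    """metric patch: col -> -y, row -> -x"""
    s=np.linspace(half,-half,n); X,Y=np.meshgrid(c[0]+s,c[1]+s,indexing='ij')
    uv=proj(d,np.c_[X.ravel(),Y.ravel(),np.full(n*n,z)]).astype(np.float32)
    return cv2.remap(d['image'],uv[:,0].reshape(n,n),uv[:,1].reshape(n,n),cv2.INTER_CUBIC)
def p2w(c,p,half=.06,n=240):
    p=np.asarray(p); k=2*half/(n-1); return np.c_[c[0]+half-p[...,1]*k,c[1]+half-p[...,0]*k]
def yellow(im):
    return cv2.inRange(cv2.cvtColor(im,cv2.COLOR_BGR2HSV),(20,150,90),(35,255,255))
E
python3 - <<'E'
from h import *
d=grab('top'); out=[]
for nm,uv,z in(('blue',(541,298),.1),('green',(332,202),.1),('pad',(199,229),.005)):
    c=unproj(d,[uv],z)[0]; im=rect(d,c,z); g=cv2.cvtColor(im,cv2.COLOR_BGR2GRAY)
    r=28 if nm!='pad' else 46
    ci=cv2.HoughCircles(g,cv2.HOUGH_GRADIENT_ALT,1.5,300,param1=150,param2=.5,minRadius=int(r*1.85),maxRadius=int(r*2.15))
    print(nm,c.round(4)); o=im.copy()
    if ci is not None:
        print(ci[0,0],p2w(c,ci[0,0]).round(4)); x=ci[0,0]; cv2.circle(o,(int(x[0]),int(x[1])),int(x[2]),(255,0,255),1)
    y=yellow(im); ct=cv2.findContours(y,0,2)[0]
    if ct and nm!='pad':
        k=max(ct,key=cv2.contourArea); b=cv2.boxPoints(cv2.minAreaRect(k)); print(p2w(c,b).round(4).tolist()); cv2.polylines(o,[b.astype(int)],1,(0,0,255),1)
    out.append(o)
# base plate / window
c=unproj(d,[(199,229)],.005)[0];out.append(cv2.resize(rect(d,(c[0],c[1]+.03),.0,.12,240),(240,240)))
m=np.vstack([np.hstack(out[:2]),np.hstack(out[2:])]);cv2.imwrite('pics/rect.png',m)
E
```

```text
blue [ 0.4635 -0.2957  0.1   ]
[126.     115.5     55.8691] [[ 0.4655 -0.299 ]]
[[0.4785, -0.2706], [0.4905, -0.2822], [0.4708, -0.3028], [0.4587, -0.2912]]
green [ 0.5827 -0.0234  0.1   ]
[115.5     120.       55.20236] [[ 0.5825 -0.0214]]
[[0.6114, -0.0137], [0.6122, -0.0291], [0.5846, -0.0305], [0.5838, -0.0151]]
pad [0.555  0.1738 0.005 ]
[117.      124.5      90.29138] [[0.5525 0.175 ]]
```

View pics/rect.png

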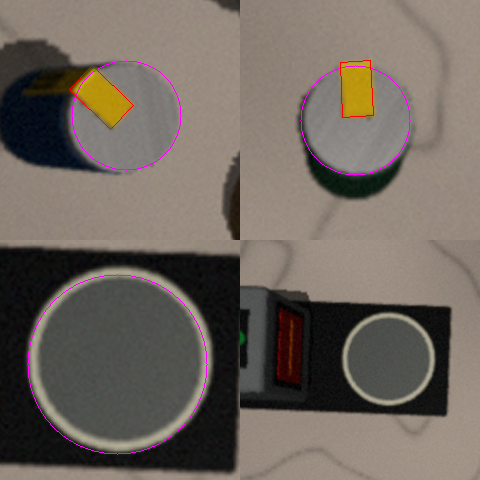

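The blue lid is at about (0.465, −0.298) with its sticker bearing about 46°. The pad is near (0.552, 0.175), and the scanner direction is roughly 87–88°. I'll refine the pad and plate angles while the view is clear.

```bash
python3 - <<'E'
from h import *
d=grab('top')
c=(.553,.174); im=rect(d,c,.005,.06,480); g=cv2.cvtColor(im,cv2.COLOR_BGR2GRAY)
_,b=cv2.threshold(g,115,255,0)
ks=[k for k in cv2.findContours(b,cv2.RETR_CCOMP,1)[0] if 250<cv2.boundingRect(k)[2]<420]
for k in ks:
    e=cv2.fitEllipse(k); print('rim',p2w(c,e[0],.06,480).round(4),np.array(e[1])*.25)
# plate: dark region
c=(.553,.19); im=rect(d,c,.003,.1,800); v=im.max(2)
y0=lambda p:p2w(c,p,.1,800)
for nm,rows in(('far',range(0,400)),('near',range(799,400,-1))):
    pts=[]
    for col in range(300,620,5):   # outermost dark pixel in the column
        for r in rows:
            if v[r,col]<55: pts.append((col,r));break
    pts=y0(np.float64(pts)); q=cv2.fitLine(pts.astype(np.float32),cv2.DIST_HUBER,0,.01,.01).ravel()
    print(nm,'bearing',np.degrees(np.arctan2(q[0],q[1])), 'pt',q[2:])
# blue
c=(.465,-.298); im=rect(d,c,.1,.045,720); y=yellow(im); 
b=cv2.boxPoints(cv2.minAreaRect(max(cv2.findContours(y,0,2)[0],key=cv2.contourArea))); w=p2w(c,b,.045,720)
for i in range(4): e=w[(i+1)%4]-w[i]; print('edge',np.linalg.norm(e).round(4),np.degrees(np.arctan2(e[1],e[0])).round(1))
s=cv2.moments(y);print('sticker cen',p2w(c,(s['m10']/s['m00'],s['m01']/s['m00']),.045,720))
# side camera check of blue lid sticker/blue
d=grab('side'); y=yellow(d['image']); 
for k in cv2.findContours(y,0,2)[0]:
    if cv2.contourArea(k)>60: 
        r=unproj(d,k.reshape(-1,2),.1);print('side sticker',unproj(d,[k.reshape(-1,2).mean(0)],.1).round(4), len(k), r.min(0).round(3),r.max(0).round(3))
E
```

```text
rim [[0.5553 0.1737]] [90.80929565 90.9168396 ]
rim [[0.5555 0.1739]] [81.98458862 82.06990814]
far bearing 2.0159347 pt [0.60942054 0.17172717]
near bearing 2.185535 pt [0.50168586 0.18374218]
edge 0.0171 -44.4
edge 0.0287 -134.4
edge 0.0171 135.6
edge 0.0287 45.6
sticker cen [[ 0.47482715 -0.28673123]]
side sticker [[ 0.4759 -0.286   0.1   ]] 29 [ 0.462 -0.3    0.1  ] [ 0.49  -0.272  0.1  ]
side sticker [[ 0.6001 -0.0205  0.1   ]] 30 [ 0.587 -0.027  0.1  ] [ 0.614 -0.012  0.1  ]
```

Call:
send_rows(
  plan=[
    [320,-380,40,0,0,-70,0],
    [320,-380,40,0,0,-70,0],
    [320,-380,40,0,0,-70,0],
    [320,-380,40,0,0,-70,0],
    [320,-380,40,0,0,-70,0],
    [320,-380,40,0,0,-70,0],
    [320,-380,40,0,0,-70,0],
    [320,-380,40,0,0,-70,0],
    [320,-380,40,0,0,-70,0],
    [320,-380,40,0,0,-70,0],
  ],
)

```text
t: 1.25
eef_pos: [0.4825, 0.2733, 0.2713]
tcp_rot: [0.167, -3.137, -0.001]
wrist_force: [0.2, 0.7, 0.5]
opening: 0.0854
```

Call:
send_rows(
  plan=[
    [-5,-480,0,0,0,-42,0],
    [-5,-480,0,0,0,-42,0],
    [-5,-480,0,0,0,-42,0],
    [-5,-480,0,0,0,-42,0],
    [-5,-480,0,0,0,-42,0],
    [-5,-480,0,0,0,-42,0],
    [-5,-480,0,0,0,-42,0],
    [-5,-480,0,0,0,-42,0],
    [-5,-480,0,0,0,-42,0],
    [-5,-480,0,0,0,-42,0],
  ],
)

```text
t: 2.25
eef_pos: [0.4769, -0.2095, 0.2714]
tcp_rot: [0.971, 2.988, 0.0]
wrist_force: [0.7, 1.0, 0.3]
opening: 0.0853
```

Call:
send_rows(
  plan=[
    [-12,-88.5,0,0,0,-8.4,0],
    [-12,-88.5,0,0,0,-8.4,0],
    [-12,-88.5,-50,0,0,-8.4,0],
    [-12,-88.5,-100,0,0,-8.4,0],
    [-12,-88.5,-110,0,0,-8.4,0],
    [-12,-88.5,-110,0,0,-8.4,0],
    [-12,-88.5,-110,0,0,-8.4,0],
  ],
)

```text
t: 2.95
eef_pos: [0.4664, -0.2983, 0.1637]
tcp_rot: [1.184, 2.907, -0.0]
wrist_force: [-0.7, 0.3, 0.0]
opening: 0.0854
```

```bash
python3 - <<'E'
from h import *
a=grab('top')['image'];b=grab('side')['image']
cv2.imwrite('pics/hover.png',np.hstack([cv2.resize(a[180:420,400:640],(400,400)),cv2.resize(b[180:480,230:530],(400,400))]))
print(ctrl.read_state()['eef_pos'],ctrl.read_state()['tcp_rot'])
E
```

```text
[ 0.46667433 -0.29822324  0.16407811] [1.18349980e+00 2.90561311e+00 5.40655506e-04]
```

View pics/hover.png

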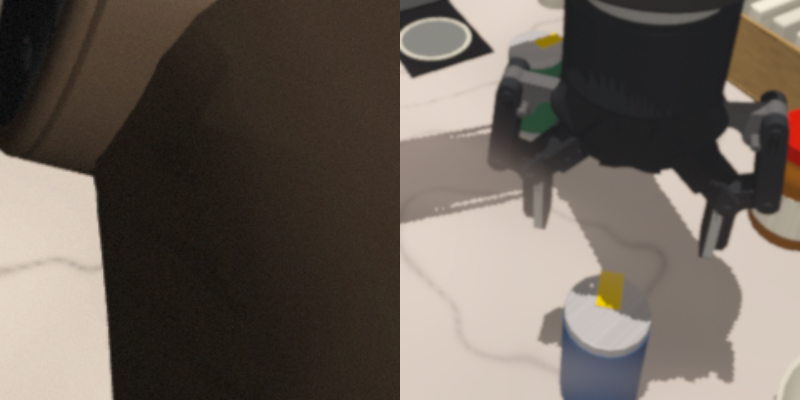

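The side view shows the fingers straddling the blue can's lid (around 607,315 in the crop), clear of its neighbours. Descending.

Call:
send_rows(
  plan=[
    [-1.5,0,-40,0,0,0,0],
    [-1.5,0,-70,0,0,0,0],
    [-1.5,0,-95,0,0,0,0],
    [-1.5,0,-115,0,0,0,0],
    [-1.5,0,-121,0,0,0,0],
    [-1.5,0,-121,0,0,0,0],
    [-1.5,0,-121,0,0,0,0],
  ],
)

```text
t: 3.75
eef_pos: [0.4664, -0.2985, 0.0447]
tcp_rot: [1.182, 2.904, 0.001]
wrist_force: [0.2, 0.1, -0.1]
opening: 0.0852
```

Call:
send_rows(
  plan=[
    [0,0,0,0,0,0,40],
    [0,0,0,0,0,0,60],
    [0,0,0,0,0,0,75],
    [0,0,0,0,0,0,90],
    [0,0,0,0,0,0,120],
    [0,0,0,0,0,0,150],
    [0,0,0,0,0,0,150],
    [0,0,0,0,0,0,150],
  ],
  squeeze=40,
)

```text
t: 4.55
eef_pos: [0.4658, -0.2981, 0.0453]
tcp_rot: [1.182, 2.904, 0.001]
wrist_force: [-3.1, 4.3, 9.5]
opening: 0.055
```

Call:
send_rows(
  plan=[
    [0,0,10,0,0,0,150],
    [0,0,30,0,0,0,150],
    [0,0,55,0,0,0,150],
    [0,0,80,0,0,0,150],
    [0,0,105,0,0,0,150],
    [0,0,130,0,0,0,150],
    [0,0,145,0,0,0,150],
    [0,0,150,0,0,0,150],
    [0,0,150,0,0,0,150],
  ],
)

```text
t: 5.45
eef_pos: [0.4659, -0.2981, 0.1958]
tcp_rot: [1.182, 2.903, 0.001]
wrist_force: [0.5, 0.8, -3.0]
opening: 0.0552
```

```bash
python3 - <<'E'
from h import *
grab('side','lift.png')
s=ctrl.read_state();print(s['eef_pos'],s['tcp_rot'],s['wrist_force'],s['moment'],s['opening'])
E
```

```text
[ 0.46544246 -0.29792815  0.19483913] [1.18274335e+00 2.90477609e+00 1.34006307e-03] [-0.37801462 -0.31152604 -3.61043324] [ 0.02152551 -0.00959778 -0.01612505] 0.05517088242003652
```

View pics/lift.png

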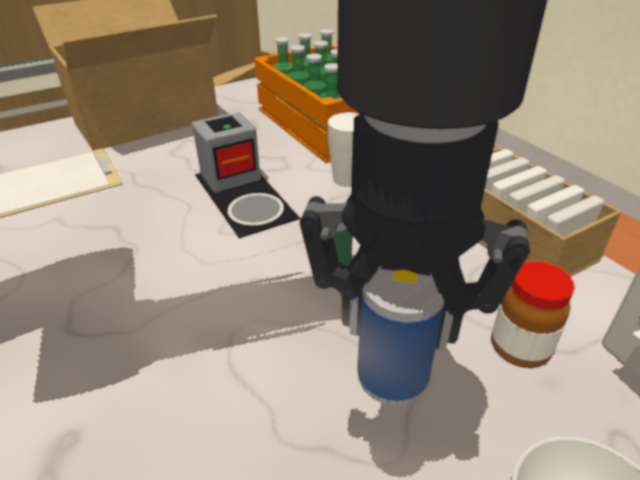

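The can is lifted and upright in the jaws, with its lid and sticker near (405,280). Carrying it over to the pad.

Call:
send_rows(
  plan=[
    [2,12,0,0,0,1,150],
    [8,42,0,0,0,4,150],
    [16,84,0,0,0,8,150],
    [25,130,0,0,0,12,150],
    [34,176,0,0,0,16,150],
    [43,222,0,0,0,20,150],
    [52,268,0,0,0,25,150],
    [59,310,0,0,0,29,150],
    [65,338,0,0,0,32,150],
    [67,350,0,0,0,33,150],
  ],
)

```text
t: 6.5
eef_pos: [0.5321, 0.0549, 0.1936]
tcp_rot: [0.302, 3.124, 0.003]
wrist_force: [0.2, -0.7, -3.6]
opening: 0.0553
```

Call:
send_rows(
  plan=[
    [4,20,0,0,0,2,150],
    [10,52,0,0,0,4,150],
    [17,88,0,0,0,7,150],
    [21,110,0,0,0,9,150],
    [23.3,119,0,0,0,9,150],
    [23.3,119,-20,0,0,9,150],
    [23.3,119,-45,0,0,9,150],
    [23.3,119,-75,0,0,9,150],
    [23.3,119,-95,0,0,9,150],
    [23.3,119,-95,0,0,9,150],
  ],
)

```text
t: 7.5
eef_pos: [0.5531, 0.1719, 0.0953]
tcp_rot: [-0.059, -3.138, 0.002]
wrist_force: [-0.4, -0.8, -3.5]
opening: 0.0552
```

```bash
python3 - <<'E'
from h import *
d=grab('side','near.png'); a=d['image'][60:360,150:450]
b=grab('top')['image'][100:400,50:350]
cv2.imwrite('pics/near.png',np.hstack([cv2.resize(a,(400,400)),cv2.resize(b,(400,400))]))
s=ctrl.read_state();print(s['eef_pos'],s['tcp_rot'],s['wrist_force'],s['opening'])
E
```

```text
[0.55547634 0.17332875 0.09881251] [5.66145057e-02 3.13852539e+00 1.72565150e-03] [ 0.10354923 -0.13787299 -2.01196299] 0.05528581911982016
```

View pics/near.png

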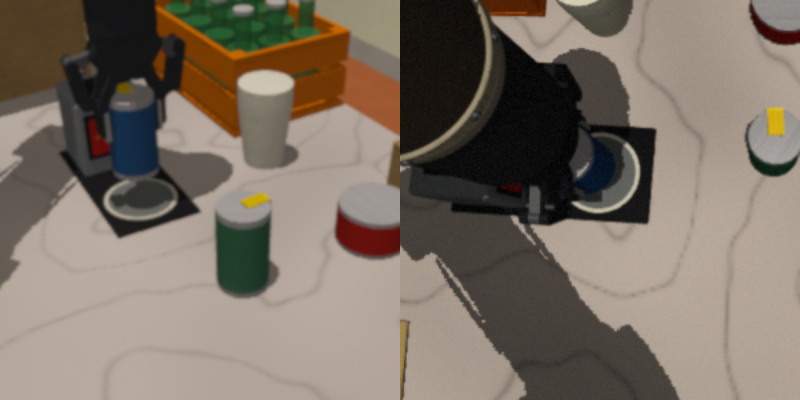

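The can hangs above the pad with nothing in the way. Lowering in two stages, watching the force.

Call:
send_rows(
  plan=[
    [0,0,-15,0,0,0,150],
    [0,0,-28,0,0,0,150],
    [0,0,-36,0,0,0,150],
    [0,0,-41,0,0,0,150],
    [0,0,-43,0,0,0,150],
    [0,0,-43,0,0,0,150],
  ],
)

```text
t: 8.2
eef_pos: [0.5556, 0.1734, 0.0558]
tcp_rot: [0.057, 3.139, 0.001]
wrist_force: [0.1, 0.3, -2.3]
opening: 0.0552
```

Call:
send_rows(
  plan=[
    [0,0,-2,0,0,0,150],
    [0,0,-3,0,0,0,150],
    [0,0,-4,0,0,0,150],
    [0,0,-4,0,0,0,150],
  ],
)

```text
t: 8.6
eef_pos: [0.5555, 0.1734, 0.0518]
tcp_rot: [0.056, 3.139, 0.002]
wrist_force: [0.4, 1.1, -3.7]
opening: 0.0552
```

Call:
send_rows(
  plan=[
    [0,0,-0.7,0,0,0,150],
    [0,0,-1,0,0,0,150],
    [0,0,-1,0,0,0,150],
  ],
)

```text
t: 8.9
eef_pos: [0.5555, 0.1734, 0.0508]
tcp_rot: [0.056, 3.139, 0.001]
wrist_force: [0.9, -0.1, -3.4]
opening: 0.0549
```

Call:
send_rows(
  plan=[
    [0,0,-0.7,0,0,0,150],
    [0,0,-1,0,0,0,150],
    [0,0,-1,0,0,0,150],
  ],
)

```text
t: 9.2
eef_pos: [0.5556, 0.1734, 0.0504]
tcp_rot: [0.056, 3.138, 0.002]
wrist_force: [-3.5, 0.5, 5.9]
opening: 0.0551
```

Contact: the vertical force went from −3.4 to +5.9 N. Releasing gently, then going straight up.

Call:
send_rows(
  plan=[
    [0,0,0,0,0,0,110],
    [0,0,0,0,0,0,95],
    [0,0,0,0,0,0,80],
    [0,0,0,0,0,0,65],
    [0,0,0,0,0,0,45],
    [0,0,0,0,0,0,20],
    [0,0,0,0,0,0,0],
    [0,0,0,0,0,0,0],
    [0,0,0,0,0,0,0],
  ],
)

```text
t: 10.1
eef_pos: [0.5556, 0.1734, 0.0504]
tcp_rot: [0.056, 3.138, 0.002]
wrist_force: [-0.3, -0.4, -0.1]
opening: 0.0857
```

Call:
send_rows(
  plan=[
    [0,0,8,0,0,0,0],
    [0,0,25,0,0,0,0],
    [0,0,50,0,0,0,0],
    [0,0,85,0,0,0,0],
    [0,0,125,0,0,0,0],
    [0,0,165,0,0,0,0],
    [0,0,200,0,0,0,0],
    [0,0,220,0,0,0,0],
  ],
)

```text
t: 10.9
eef_pos: [0.5564, 0.1735, 0.2748]
tcp_rot: [0.056, 3.134, 0.005]
wrist_force: [0.3, 1.2, -0.5]
opening: 0.0855
```

Call:
send_rows(
  plan=[
    [-60,-300,0,0,0,0,0],
    [-60,-300,0,0,0,0,0],
    [-60,-300,0,0,0,0,0],
    [-60,-300,0,0,0,0,0],
    [-60,-300,0,0,0,0,0],
    [-60,-300,0,0,0,0,0],
    [-60,-300,0,0,0,0,0],
    [-60,-300,0,0,0,0,0],
  ],
)

```text
t: 11.7
eef_pos: [0.4959, -0.1279, 0.2755]
tcp_rot: [0.06, 3.133, 0.005]
wrist_force: [0.1, -0.2, -0.4]
opening: 0.0849
```

```bash
python3 - <<'E'
from h import *
d=grab('top'); b=grab('side')['image']
cv2.imwrite('pics/done.png',np.hstack([cv2.resize(d['image'][100:400,50:350],(400,400)),cv2.resize(b[60:360,150:450],(400,400))]))
c=(.5554,.1738); im=rect(d,c,.105,.045,720); y=yellow(im); k=cv2.findContours(y,0,2)[0]
if k:
    bb=cv2.boxPoints(cv2.minAreaRect(max(k,key=cv2.contourArea))); w=p2w(c,bb,.045,720)
    for i in range(4): e=w[(i+1)%4]-w[i]; print('edge',np.linalg.norm(e).round(4),np.degrees(np.arctan2(e[1],e[0])).round(1))
    print(w.mean(0))
E
```

```text
(no output)
```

View pics/done.png

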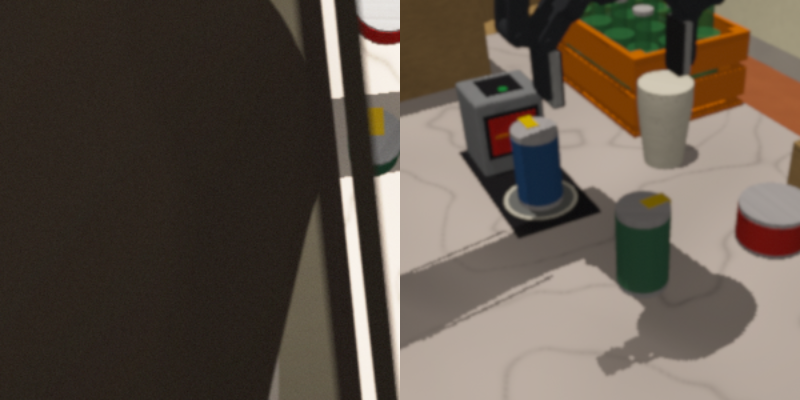

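The side view shows the can upright inside the pad's rim, sticker towards the window, and the green can still standing. The arm blocks the top camera, so I'll move it farther aside to measure.

Call:
send_rows(
  plan=[
    [-80,-350,40,0,0,-50,0],
    [-80,-350,40,0,0,-50,0],
    [-80,-350,40,0,0,-50,0],
    [-80,-350,40,0,0,-50,0],
    [-80,-350,40,0,0,-50,0],
    [-80,-350,40,0,0,-50,0],
    [-80,-350,40,0,0,-50,0],
    [-80,-350,40,0,0,-50,0],
    [-80,-350,40,0,0,-50,0],
  ],
)

```text
t: 12.7
eef_pos: [0.417, -0.4767, 0.3143]
tcp_rot: [1.376, 2.816, 0.0]
wrist_force: [1.2, 0.1, -0.3]
opening: 0.0856
```

```bash
python3 - <<'E'
from h import *
d=grab('top')
cv2.imwrite('pics/done2.png',cv2.resize(d['image'][100:400,50:350],(400,400)))
for c,z in(((.5554,.1738),.105),((.5825,-.0225),.1)):
  im=rect(d,c,z,.045,720); y=yellow(im); k=cv2.findContours(y,0,2)[0]
  if k:
    bb=cv2.boxPoints(cv2.minAreaRect(max(k,key=cv2.contourArea))); w=p2w(c,bb,.045,720)
    for i in (0,1): e=w[(i+1)%4]-w[i]; print('edge',np.linalg.norm(e).round(4),np.degrees(np.arctan2(e[1],e[0])).round(1))
    print(w.mean(0))
E
```

```text
edge 0.0177 -2.2
edge 0.0287 -92.2
[0.55495834 0.18799925]
edge 0.0157 -87.0
edge 0.0277 -177.0
[ 0.59799117 -0.02215045]
```

View pics/done2.png

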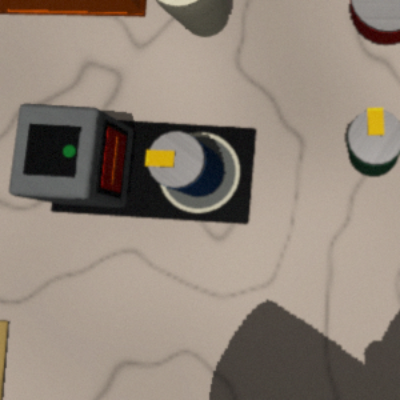

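The top view confirms it: the sticker points at the window with a bearing of 87.8° against a target of 87.9°, and the can sits within 1–2 mm of the pad's centre. The green can hasn't moved.

```bash
python3 -c "
from station import ctrl
print(ctrl.close_job())"
```

```text
the job is handed in; nothing more can be done
None
```

The blue can is checked in: it stands upright on the scanner pad with its sticker facing the red window, and the job was handed in at about 13 s. I gripped it at 40 N, carried it over the green can's height, turned it 42°, lowered it until the force showed contact, released it and moved the arm clear.

- **Position:** in the last top picture the can's axis is at about (0.5545, 0.174), and the pad's centre is at (0.555, 0.174). That is within 1–2 mm, and the can has 18 mm to spare all round.
- **Facing:** the sticker's bearing is 87.8°, against 87.9° for the scanner window.
- **Green can:** it is still standing where it was, to within about 1 mm.
- **Forces:** no wrist force reading I took went above about 11 N.

No check failed. The first look after release gave no top-camera measurement because the arm was in the way, so I moved it farther aside and measured again.

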